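# Load the carver's drying chest and latch its gasketed lid

## Task

Load the drying chest: build the stack squarely in the corner-post rack with the thick block first, then the ladder-like spacer on it, then the carved panel on top with its rosette up, and stand every turned bun foot that is there upright, button up, in the free bay beside the rack. Then lower the lid gently, without letting it slam, until it rests on its gasket, and turn the T-handle clockwise a quarter turn so that the latch draws the lid tight and holds it. Leave the tools and other things on the bench where they are.

Things in the scene. Friction and masses are not known exactly. Their poses are not given: they have to be found in the camera images.
- chest: Drying chest: fixed grey open-topped steel box, 276 x 196 mm outside, 260 x 180 mm inside, rim 100 mm and inner floor 24 mm above the bench. Origin: centre of its underside, on the bench; x along its long side, away from the robot at yaw 0; y towards the hinge side; z up. A floor lip 14 mm high, 6 mm thick at x = 0 divides it: x < 0 holds the rack, x > 0 is the open bay.
- rack (a point): Point on the chest's inner floor (24 mm above the bench) at the middle of the rack: four aluminium corner angles 62 mm tall around a pocket 98 mm (chest x) by 66 mm (chest y). On each long side the corner angles leave a gap of 82 mm between them, open for fingers. Axes as the chest's.
- bay (a point): Point on the chest's inner floor (24 mm above the bench) at the middle of the bay, the free half of the chest: about 125 mm (chest x) by 180 mm (chest y), enough for three feet in a row along y. Axes as the chest's.
- lid_hinge (a point): Middle of the lid's hinge line, on the +y side of the chest, 101 mm above the bench; the line runs along the chest's x. Opposite it, on the -y rim, a rubber gasket strip stands 6 mm proud (top 106 mm above the bench) and yields about 5 mm at 5 N per mm.
- lid (a joint): Lid angle, rad: 0 level, gasket fully squeezed; about 0.025 resting on the unsqueezed gasket; 1.7 to 1.95 at the start (open, leaning out past upright, away from the chest); 2.0 stop. White plate 286 mm along the hinge x 261 mm x 14 mm, 0.5 kg, underside through the hinge line. A friction hinge (0.8 N m) holds it at any angle; shut it by pushing its outer (upper) face.
- lid_edge (a point): Middle of the lid's free edge, 261 mm from the hinge line, on the lid's outer (upper) face.
- t_handle (a joint): Turn of the T-handle latch, rad, clockwise positive seen from above the shut lid: 0 to 0.12 at the start (released, bar parallel to the lid's free edge), 1.55 stop (bar square to the edge). Past 1.3 its tongue, under a ramped keeper outside the chest's -y wall, holds the lid drawn tight. The lid must rest on the gasket (angle below 0.035) when the turn begins. About 0.4 N m; stays where left.
- t_grip (a point): Centre of the T-handle's black bar (76 mm long, 14 mm wide, 20 mm high), on the handle's axis, 241 mm from the hinge line. The lid's upper face is 28 mm below it, the bar's lower face 18 mm above the lid. x runs along the bar, z along the handle's axis, out of the lid (up when shut).
- block: The plain thick wooden block, 90 x 58 x 30 mm, about 0.12 kg. Origin: centre of its underside; x along its length, z up.
- spacer: The wooden spacer: an open ladder-like frame 90 x 58 x 16 mm with two windows, pale wood. Origin: centre of its underside; x along its length, z up.
- panel: The carved wooden panel, 90 x 58 x 16 mm, with a carved rosette rising 8 mm above its upper face (the boss in the middle is 28 mm across). Origin: centre of its underside; x along its length, z up.
- foot1: A turned wooden bun foot, round, 41 mm across, 36 mm tall, with a 28 mm button on top (above 27 mm); 50 g. Origin: centre of its underside; z up, the button on top. Any of the three may be absent at a start.
- foot2: A turned wooden bun foot, round, 41 mm across, 36 mm tall, with a 28 mm button on top (above 27 mm); 50 g. Origin: centre of its underside; z up, the button on top. Any of the three may be absent at a start.
- foot3: A turned wooden bun foot, round, 41 mm across, 36 mm tall, with a 28 mm button on top (above 27 mm); 50 g. Origin: centre of its underside; z up, the button on top. Any of the three may be absent at a start.
- mallet: Carver's wooden mallet lying down, head 68 mm across, 110 mm long, handle 130 mm. A bystander, to be left where it is. Origin: on the bench beneath it.
- gouge1: Gouge lying down, 220 mm long, wooden handle and steel blade. A bystander, to be left where it is. Origin: on the bench beneath it.
- gouge2: Gouge lying down, 220 mm long, wooden handle and steel blade. A bystander, to be left where it is. Origin: on the bench beneath it.
- sandblock: Solid cork sanding block 75 x 45 x 30 mm (no part of the batch). A bystander, to be left where it is. Origin: on the bench beneath it.
- glue: White glue bottle, 56 mm across, 150 mm tall. A bystander, to be left where it is. Origin: on the bench beneath it.
- wax: Flat steel wax tin, 72 mm across, 45 mm tall. A bystander, to be left where it is. Origin: on the bench beneath it.
Things that resemble listed ones, but are neither listed nor needed, are in the scene too. What is shaped like the foot3 but green or purple is not meant.

How it is judged:
By the outcome, as a careful person would: the job done as asked, in the order asked, and still so for the second after the job is handed in, with the robot touching nothing.
Of foot1, foot2, foot3 only 1 to 3 are there at a start; the rules pass over those that are not, and their reading is None.
At some moment in a run one of block, spacer, panel, foot1, foot2, foot3 may be knocked a few centimetres aside while the robot is not near it.
It also fails if it takes over 210 s, if anything falls off the work surface, if the arm or the gripper's body presses on something with over 40 N, if the wrist force passes 120 N, or if a joint passes its speed limit or range.

## Robot

A 6-joint arm with a two-finger parallel gripper is mounted at the origin on the work surface. World frame = base frame: x ahead of the robot, y to its left, z up, the work surface at z = 0. Lengths are in mm, angles in rad, forces in N, time in s.
With the tool pointing down it reaches from about 275 to 1000 mm from the base axis. Payload 8.4 kg.
Tool frame: the origin (TCP) lies on the centre line of the jaws, within the pads' length; the fingertips stand ahead of it and the grasp point (between the pads) lies 11 mm behind it (robot.tcp_to_tips is the z of the fingertips in the tool frame, in mm); z points along the fingers, y is the line along which they close (so a half turn about z gives the same grasp; the last joint's range is limited). The gripper opens to 85 mm and grips with 20 to 120 N. Pads are 22 mm wide; open, the fingers measure 114 mm over their backs; the gripper's body (76 mm by 85 mm) begins 54 mm behind the grasp point. The pads swing forward as they close: fully open they stand 13 mm farther back than shut.
Start: joints at [1.187, 0.353, 1.633, -0, 1.155, -0.002], TCP at [232.868, 580, 239.281] pointing down, gripper open.
Joint ranges: [-2.63, 2.63], [-0.92, 2.1], [0.06, 2.66], [-1.3, 4.44], [0, 2.69], [-3.02, 3.02]. Speed limits (rad/s): [2.22, 2.22, 2.79, 3.14, 3.14, 3.14].

## Interface

Orientations are given as a unit quaternion [x, y, z, w].
In Python, from plant import robot gives the robot as it stands. The module is installed in compiled form; this text tells all that it offers.
- The arm moves only by the tool arm_command, never from a script. Its arguments are lists of equal length, an entry for each row: "translation": the shift along the tool's x, y, z in cm, a list of three; "turn": the turn about the tool's z in rad. In form: {"translation": [[x, y, z], ...], "turn": [turn, ...]}. A call has 1 to 20 rows; each row shifts and turns the commanded pose from where the row before left it, along the tool's axes as they then stand; what a row does not reach is not made up. A row lasts 1/10 s, in which the tool goes at most 50 mm and 8.59 degrees, less where a joint would pass 70% of its speed; a pose out of reach is approached as far as the arm can. A call is refused whole if a number of a shift passes 5 or a number of a turn 0.15, either way. A call with a gripper value outside its range is refused whole. "jaw" is the finger opening in cm, from 0 to 8.54, set as the call begins (left out, the last holds). The fingers move at their own pace and stop on an object; "squeeze" is the grip in N (left out, the last holds). Time passes only in rows, so rows that do not move let the fingers close. It gives the time, the measured TCP pose, the force, the opening and the grip force at its end, in the units of the state.
- robot.read_state(): the state, without advancing time (a new reading comes with each control period).
- robot.capture(name): name is "scene" or "top"; returns a dict with "img" (480x640x3 uint8, blue, green, red), "fx", "fy", "cx", "cy" (pixels), "k1" (the pictures are not rectified: a ray, as slopes to the right and down, at radius r is drawn at 1 + k1 r^2 times it, then the intrinsics apply), "rvec" (rotation vector, rad) and "tvec" (3), from world to camera coordinates, as OpenCV has them. Camera axes: x right, y down, z forward; pixel columns grow to the right and rows downward; lengths in mm; the calibration is good to about 2 mm. A picture is of the moment at which its call begins. There is no depth.
- robot.sign_off(): hands the job in; it is judged then, once.
The state is a dict: "clock": time; "joint_pos": joint angles; "joint_vel": joint speeds; "joint_efforts": joint torques, N m; "ee_pos": TCP position; "eef_rot": TCP orientation; "ft_force": force on the tool from outside, world axes, zero at the start; "moment": the same for the moment, N m; "grip_width": opening from 0.0 (shut) to 1.0 (fully open); "grip_force": force on a finger pad.
Only numpy, scipy, OpenCV 4.12 (cv2) and the standard library are available. Lean on these libraries where they do the work, as an engineer would, in place of code of your own. Each camera call takes 0.05 s, during which the arm holds its last target. There are 200 camera calls.

## Working session

There is one attempt and no reset: what is moved stays moved. The work goes in short steps, Python scripts to look and compute and a tool call to move; the robot and the scene stay as the last step left them, time stands still between calls to the robot, and variables do not carry over. Pictures are saved under pics/ and viewed, at most 14 in all, crops included, and the job is handed in when it is done.

Besides the shell and the picture viewer there is one more tool, called as a command line: name --pt "numbers of a row" for each row, then --argument value for the rest. arm_command: Moves the arm, as the interface text tells. Its arguments: {"type":"object","properties":{"translation":{"type":"array"},"turn":{"type":"array"},"jaw":{"type":"number"},"squeeze":{"type":"number"}},"required":["translation","turn"]}

```bash
mkdir -p pics; cat > h.py <<'E'
import numpy as np, cv2, json
from scipy.spatial.transform import Rotation as R
from plant import robot
def cap(n,save=None):
    c=robot.capture(n)
    if save: cv2.imwrite(f'pics/{save}.png',c['img'])
    return c
def cam(c):
    K=np.array([[c['fx'],0,c['cx']],[0,c['fy'],c['cy']],[0,0,1]]); d=np.array([c['k1'],0,0,0,0.])
    return K,d,np.array(c['rvec'],float).reshape(3,1),np.array(c['tvec'],float).reshape(3,1)
def ray(c,uv):
    K,d,r,t=cam(c); M=cv2.Rodrigues(r)[0]
    p=cv2.undistortPoints(np.array(uv,float).reshape(-1,1,2),K,d).reshape(-1,2)
    D=np.c_[p,np.ones(len(p))]@M
    return (-M.T@t).ravel(),D
def onz(c,uv,z):
    o,D=ray(c,uv); return o+D*((z-o[2])/D[:,2:3])
def proj(c,P):
    K,d,r,t=cam(c); return cv2.projectPoints(np.array(P,float).reshape(-1,3),r,t,K,d)[0].reshape(-1,2)
E
python3 - <<'E'
from h import *
for n in ('scene','top'):
    c=cap(n,n+'0'); print(n,c['fx'],c['k1'],ray(c,[[320,240]]))
s=robot.read_state(); print(s, robot.tcp_to_tips)
E
```

```text
scene 564.4582005045384 -0.07013094923794644 (array([1103.01443505,  399.41450601, 1149.92063468]), array([[-0.44041299, -0.3938788 , -0.80678511]]))
top 588.4018600367789 0.06204303025550807 (array([ 331.58547209, -121.07610621, 1406.69899   ]), array([[ 0.1557075 ,  0.02410742, -0.9875133 ]]))
{'clock': 0.1, 'joint_pos': array([ 1.18659092e+00,  3.53575509e-01,  1.63405432e+00, -3.46913675e-05,
        1.15521343e+00, -2.38381611e-03]), 'joint_vel': array([-0.00106408, -0.00244771, -0.00011941, -0.00123417,  0.00124316,
       -0.00080777]), 'joint_efforts': array([ 2.85950427e-04, -6.06350756e+01, -3.42821431e+01, -1.35329510e-04,
        3.91382622e-03,  3.83316956e-05]), 'ee_pos': array([232.72575471, 579.60385961, 238.64119374]), 'eef_rot': array([ 1.89746301e-01,  9.81832954e-01, -6.16707129e-04, -1.04547401e-04]), 'ft_force': array([ 0.68205901,  0.64541142, -0.28980543]), 'moment': array([0.03020678, 0.02583677, 0.045008  ]), 'grip_force': 0.0, 'grip_width': 0.9985076997362918} 8.0
```

View pics/scene0.png

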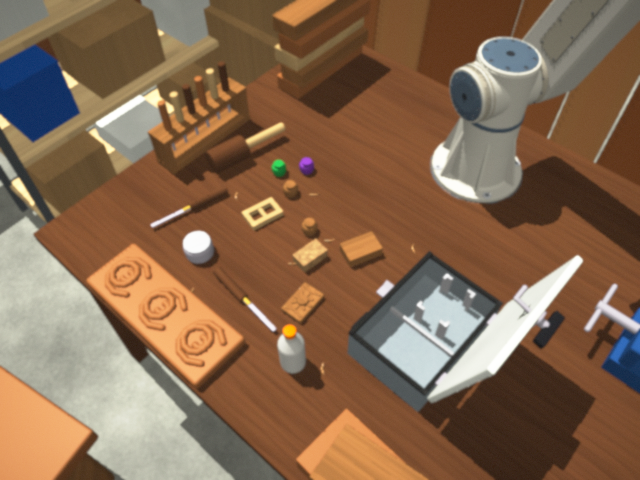

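View pics/top0.png

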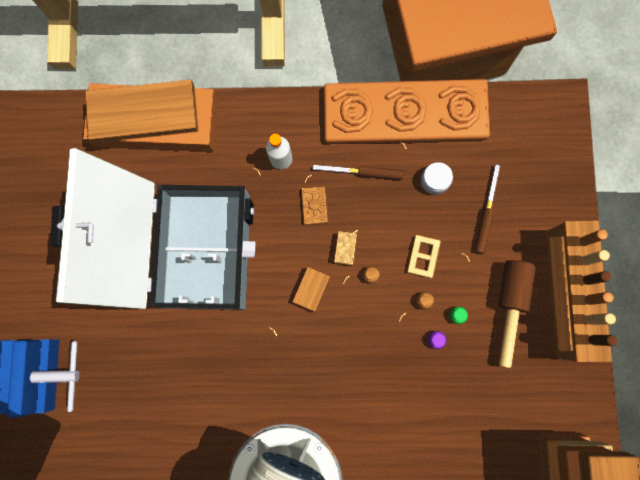

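Top view candidates:
- **Block:** plain brown block at (311,289) is the choice. The cork sandblock at (346,248) is ruled out.
- **Spacer:** (424,256).
- **Panel:** (314,205) is the choice. The large carved board at (405,110) is ruled out.
- **Feet:** brown at (371,275) and (425,300) are the choice. Green at (459,315) and purple at (437,340) are not meant.

Next is one close crop to check these.

```bash
python3 - <<'E'
import cv2,numpy as np
t=cv2.imread('pics/top0.png');s=cv2.imread('pics/scene0.png')
a=cv2.resize(t[175:355,285:475],None,fx=3,fy=3,interpolation=2)
cv2.imwrite('pics/crop0.png',a)
b=cv2.resize(t[140:315,45:265],None,fx=3.4,fy=3.4,interpolation=2); cv2.imwrite('pics/crop1.png',b)
E
```

```text
(no output)
```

View pics/crop0.png

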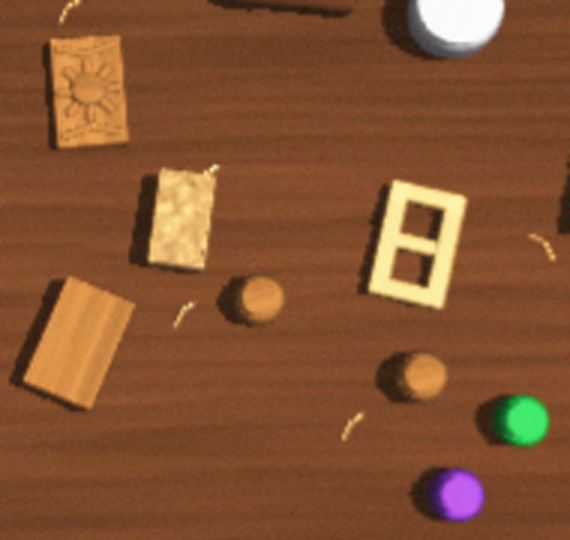

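View pics/crop1.png

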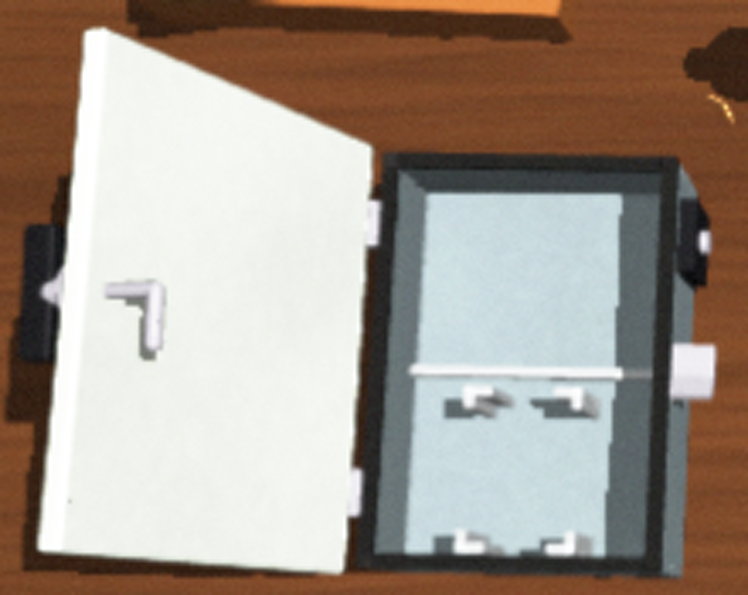

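Crop shows panel rosette up (88,90), cork (182,218), block (80,343), spacer (418,243), two brown feet (260,300),(420,376). Chest is nearly square with the world axes, and its rack is nearer the robot.

```bash
cat >> h.py <<'E'
TOPZ=dict(block=30,spacer=16,panel=16)
def blobs(c,thr=120,vis=None,box=(285,170,480,360)):
    x0,y0,x1,y1=box
    v=cv2.cvtColor(c['img'],cv2.COLOR_BGR2HSV)
    m=np.zeros(v.shape[:2],np.uint8); m[y0:y1,x0:x1]=((v[...,2]>thr)[y0:y1,x0:x1]*255)
    cs=cv2.findContours(m,cv2.RETR_EXTERNAL,cv2.CHAIN_APPROX_NONE)[0]
    return [q for q in cs if cv2.contourArea(q)>120]
def rect(c,q,z):
    P=onz(c,q.reshape(-1,2),z)[:,:2]; (cx,cy),(w,h),a=cv2.minAreaRect(P.astype(np.float32))
    if w<h: a+=90; w,h=h,w
    a=(a+90)%180-90
    return np.round([cx,cy,w,h,a],1)
E
python3 - <<'E'
from h import *
c={**{}}
c=cap('top')
for thr in (120,140):
  print(thr)
  for q in blobs(c,thr):
    x,y,w,h=cv2.boundingRect(q); print((x+w//2,y+h//2),cv2.contourArea(q),rect(c,q,16),rect(c,q,30),rect(c,q,36)[:4], c['img'][y+h//2,x+w//2])
p=np.array([[388,153],[680,158],[665,573],[355,570]])/3.4+[45,140]
print(onz(c,p,100))
p=np.array([[412,366],[622,369],[412,376],[622,379]])/3.4+[45,140]
print('lip',onz(c,p,38))
s=cap('scene','scene1')
a=cv2.resize(s['img'][150:330,230:390],None,fx=3.7,fy=3.3,interpolation=2)
b=cv2.resize(s['img'][245:410,340:610],None,fx=2.9,fy=2.9,interpolation=2)
cv2.imwrite('pics/crop2.png',a); cv2.imwrite('pics/crop3.png',b)
E
```

```text
120
(442, 201) 273.0 [ 644.  -380.8  177.4   24.   -87.4] [ 640.8 -378.2  175.6   23.8  -87.4] [ 639.5 -377.1  174.8   23.7] [ 39  74 123]
(382, 264) 24439.5 [ 498.4 -232.7  459.3  445.1   89.8] [ 496.8 -231.6  454.7  440.6   89.8] [ 496.  -231.1  452.7  438.6] [ 45  74 127]
(452, 181) 610.5 [ 690.9 -405.7  131.    52.1   88.7] [ 687.3 -402.8  129.6   51.5   88.7] [ 685.7 -401.6  129.1   51.3] [ 98 115 145]
140
(439, 340) 163.0 [ 313.6 -358.3   34.5   29.8   -2.6] [ 313.7 -355.9   34.2   29.5   -2.6] [ 313.8 -354.9   34.    29.4] [239  97 195]
(461, 315) 156.0 [ 370.2 -411.6   34.9   29.8   -2.9] [ 369.8 -408.7   34.6   29.5   -2.9] [ 369.7 -407.4   34.4   29.4] [109 233  64]
(427, 300) 146.5 [ 405.3 -334.1   32.4   31.7   43.5] [ 404.6 -332.    32.1   31.4   43.5] [ 404.3 -331.    31.9   31.3] [ 72 144 216]
(373, 274) 148.0 [ 467.5 -210.4   33.3   30.7   -1.4] [ 466.1 -209.5   33.    30.4   -1.4] [ 465.5 -209.1   32.8   30.2] [ 72 146 217]
(311, 289) 906.5 [435.8 -65.4  93.3  58.8 -23.7] [434.7 -65.9  92.3  58.2 -23.7] [434.3 -66.2  91.9  58. ] [ 67 139 212]
(424, 256) 982.0 [ 508.9 -333.5   95.8   62.6  -13.9] [ 507.1 -331.4   94.8   62.   -13.9] [ 506.3 -330.5   94.4   61.7] [163 236 252]
(346, 247) 598.0 [ 536.4 -148.9   85.9   47.4   -8.5] [ 534.4 -148.6   85.    47.    -8.5] [ 533.5 -148.5   84.7   46.8] [122 201 242]
(315, 205) 802.0 [638.  -74.8  91.1  57.9   3.6] [634.9 -75.3  90.2  57.3   3.6] [633.6 -75.5  89.8  57.1] [ 72 142 214]
(438, 181) 483.0 [ 691.6 -373.9   67.3   52.    88.7] [ 688.  -371.3   66.6   51.5   88.7] [ 686.4 -370.2   66.4   51.3] [251 251 250]
[[670.79581161 277.00124073 100.        ]
 [664.18843279  80.71142375 100.        ]
 [387.0659821   88.31870702 100.        ]
 [392.31690364 289.91735444 100.        ]]
lip [[535.03102841 274.93990483  38.        ]
 [530.57414879 129.45466597  38.        ]
 [528.03389963 274.73868361  38.        ]
 [523.58077366 129.36788674  38.        ]]
```

View pics/crop2.png

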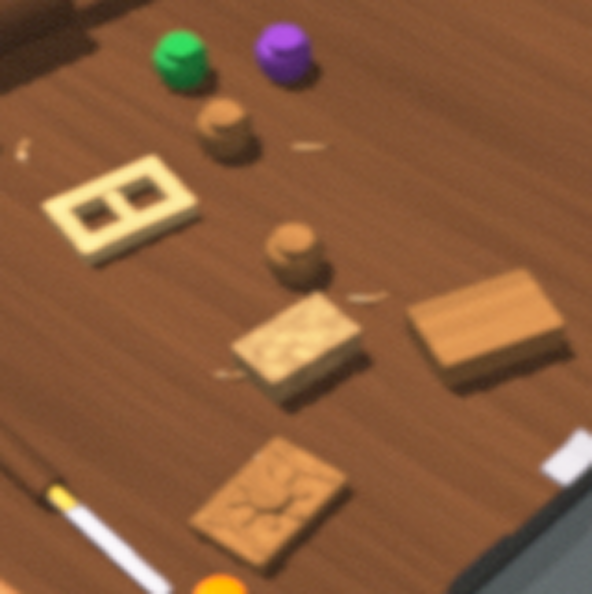

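View pics/crop3.png

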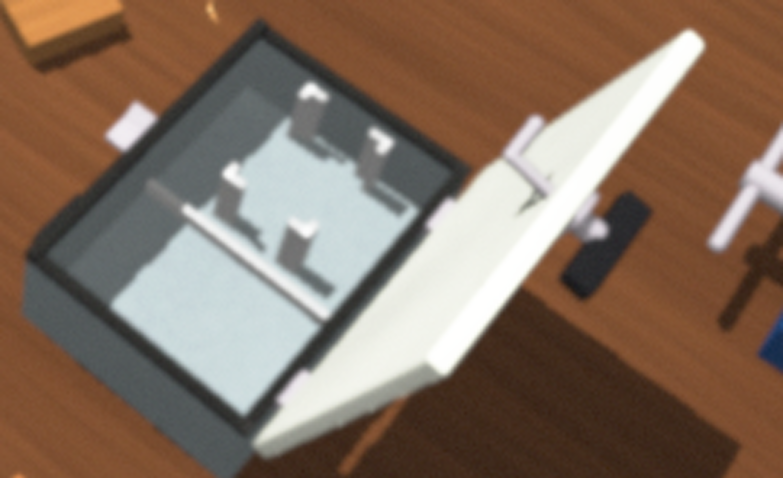

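Scene crops show both brown feet upright with the button up, at crop pixels (222,125) and (293,255). The panel's rosette is up. The rack posts' tops are clear. Next I measure the rack from the post tops.

```bash
python3 - <<'E'
from h import *
c=cap('top'); im=c['img']
r=im[235:315,160:245].astype(int)
m=((r.min(2)>232)*255).astype(np.uint8)
n,l,st,ce=cv2.connectedComponentsWithStats(m)
for i in range(1,n):
    if st[i,4]>5: print(st[i],ce[i]+[160,235],onz(c,ce[i]+[160,235],86)[0].round(1))
a=cv2.resize(im[245:310,170:240],None,fx=9,fy=9,interpolation=cv2.INTER_CUBIC); cv2.imwrite('pics/rack.png',a)
E
```

```text
[83  8  2  7 12] [243.58333333 246.41666667] [527.9  85.1  86. ]
[  7  13  61   3 123] [198.         248.57723577] [524.6 188.7  86. ]
[21 18  8  6 24] [183.83333333 255.        ] [510.4 220.6  86. ]
[48 19  8  6 24] [212.70833333 255.58333333] [508. 155.  86.]
[19 61  8  6 25] [181.56 299.44] [410.  223.1  86. ]
[46 62  8  6 21] [211.         299.85714286] [408.  157.1  86. ]
```

View pics/rack.png

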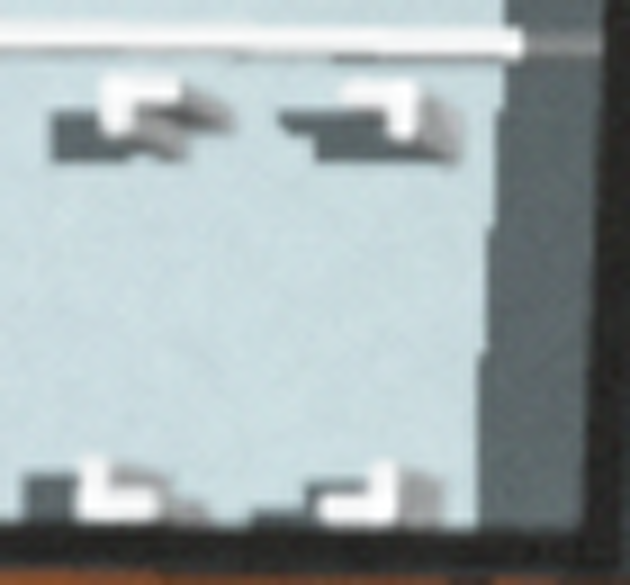

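```bash
cat >> h.py <<'E'
def to(x,y,z,yaw=None):
    "tool-frame shift (cm) after turn, and turn"
    s=robot.read_state(); r=R.from_quat(s['eef_rot']); p=s['ee_pos']; Y=r.as_matrix()[:,1]
    cur=np.degrees(np.arctan2(Y[1],Y[0])); dy=0 if yaw is None else (yaw-cur+90)%180-90
    rn=R.from_euler('z',dy,degrees=True)*r
    print('t',round(s['clock'],1),'p',p.round(1),'yaw',round(cur,1),'j',s['joint_pos'].round(2),'-> turn',round(-np.radians(dy),3),'shift cm after turn',(rn.inv().apply(np.array([x,y,z])-p)/10).round(2),'before turn',(r.inv().apply(np.array([x,y,z])-p)/10).round(2))
E
python3 - <<'E'
from h import *
to(300,150,235,66.3)
E
```

```text
t 0.2 p [232.8 579.8 239. ] yaw 68.1 j [ 1.19  0.35  1.63 -0.    1.16 -0.  ] -> turn 0.032 shift cm after turn [-23.43 -36.66   0.42] before turn [-22.25 -37.38   0.42]
```

arm_command --pt "0 0 0" --pt "-1.95 -3.05 0" --pt "-1.95 -3.05 0" --pt "-1.95 -3.05 0" --pt "-1.95 -3.05 0" --pt "-1.95 -3.05 0" --pt "-1.95 -3.05 0" --pt "-1.95 -3.05 0" --pt "-1.95 -3.05 0" --pt "-1.95 -3.05 0" --pt "-1.95 -3.05 0" --pt "-1.95 -3.05 0" --pt "-1.95 -3.05 0" --pt "-3.5 -2.4 0" --pt "-3.5 -2.4 0" --pt "-3.5 -2.4 0" --pt "-3.5 -2.4 0" --pt "-3.5 -2.4 0" --pt "-3.5 -2.4 0" --pt "0 0 0" --turn '[0.032, 0, 0, 0, 0, 0, 0, 0, 0, 0, 0, 0, 0, 0, 0, 0, 0, 0, 0, 0]' --jaw 8.5

```text
clock: 2.25
ee_pos: [436.9, -69.1, 239.6]
eef_rot: [0.207, 0.978, -0.0, 0.001]
ft_force: [0.7, 0.4, 0.2]
grip_width: 0.993
grip_force: 0.0
```

```bash
python3 - <<'E'
from h import *
to(434.7,-65.9,60,66.3)
E
```

```text
t 2.2 p [436.9 -69.1 239.6] yaw 66.1 j [-0.16  0.06  2.01 -0.    1.07 -1.31] -> turn -0.003 shift cm after turn [ 0.37  0.21 17.96] before turn [ 0.37  0.21 17.96]
```

arm_command --pt "0.37 0.21 3" --pt "0 0 4" --pt "0 0 4" --pt "0 0 4" --pt "0 0 3" --pt "0 0 2" --pt "0 0 1.6" --pt "0 0 1" --pt "0 0 0" --pt "0 0 0" --turn '[0, 0, 0, 0, 0, 0, 0, 0, 0, 0]'

```text
clock: 3.25
ee_pos: [431.9, -61.9, 13.7]
eef_rot: [0.205, 0.979, 0.0, 0.0]
ft_force: [1.0, 0.0, 0.9]
grip_width: 0.998
grip_force: 0.0
```

arm_command --pt "0 0 0" --pt "0 0 0" --pt "0 0 0" --pt "0 0 0" --pt "0 0 0" --pt "0 0 0" --pt "0 0 0" --pt "0 0 0" --turn '[0, 0, 0, 0, 0, 0, 0, 0]' --jaw 4.5 --squeeze 50

```text
clock: 4.05
ee_pos: [432.4, -62.1, 14.3]
eef_rot: [0.206, 0.979, 0.0, 0.001]
ft_force: [-0.8, 0.9, 7.9]
grip_width: 0.666
grip_force: 52.2
```

```bash
python3 - <<'E'
from h import *
s=robot.read_state(); print(s['grip_width']*85.4,s['grip_force'])
to(459,189,165,88.4)
E
```

```text
56.87079812465633 52.21680164337158
t 4.0 p [432.4 -62.1  14.3] yaw 66.3 j [-0.15  0.44  2.18  0.    0.52 -1.3 ] -> turn -0.386 shift cm after turn [ -1.98  25.19 -15.06] before turn [  7.64  24.07 -15.07]
```

arm_command --pt "0 0 -1" --pt "0 0 -2" --pt "0 0 -3" --pt "0 0 -4" --pt "0 0 -3" --pt "0 0 -2" --pt "0 2 0" --pt "-0.3 3 0" --pt "-0.3 3 0" --pt "-0.3 3 0" --pt "-0.3 3 0" --pt "-0.3 3 0" --pt "-0.3 3 0" --pt "0.2 3 0" --pt "0 1 0" --pt "0 0 0" --pt "0 0 0" --pt "0 0 0" --turn '[0, 0, -0.1, -0.1, -0.1, -0.086, 0, 0, 0, 0, 0, 0, 0, 0, 0, 0, 0, 0]'

```text
clock: 5.85
ee_pos: [454.3, 176.3, 163.4]
eef_rot: [0.014, 1.0, -0.0, -0.0]
ft_force: [0.3, -0.6, -1.2]
grip_width: 0.661
grip_force: 54.6
```

```bash
python3 - <<'E'
from h import *
s=robot.read_state(); print(s['grip_width']*85.4,s['grip_force'],s['ft_force'])
to(455.4,189,42,88.4)
E
```

```text
56.487461788325184 54.6051424741745 [ 0.34030202 -0.61673433 -1.21034833]
t 5.8 p [454.3 176.3 163.4] yaw 88.4 j [ 0.37  0.23  1.99 -0.    0.91 -1.17] -> turn -0.001 shift cm after turn [-0.08  1.28 12.14] before turn [-0.08  1.28 12.14]
```

arm_command --pt "-0.08 1.28 1" --pt "0 0 1" --pt "0 0 1" --pt "0 0 0.5" --pt "0 0 0" --pt "0 0 0" --turn '[0, 0, 0, 0, 0, 0]'

```text
clock: 6.45
ee_pos: [455.6, 190.0, 128.1]
eef_rot: [0.014, 1.0, -0.0, -0.0]
ft_force: [0.9, -0.2, -2.2]
grip_width: 0.669
grip_force: 54.6
```

```bash
python3 - <<'E'
from h import *
to(455.4,189,42,88.4)
c=cap('top');s=cap('scene')
a=cv2.resize(c['img'][225:325,140:260],(480,400),interpolation=2)
b=cv2.resize(s['img'][230:350,380:500],(400,400),interpolation=2)
d=cv2.hconcat([cv2.resize(a,(400,400)),b]); cv2.imwrite('pics/ins1.png',d)
E
```

```text
t 6.5 p [455.6 190.  128.1] yaw 88.4 j [ 0.39  0.3   2.01 -0.    0.84 -1.15] -> turn 0.0 shift cm after turn [ 0.01 -0.1   8.61] before turn [ 0.01 -0.1   8.61]
```

View pics/ins1.png

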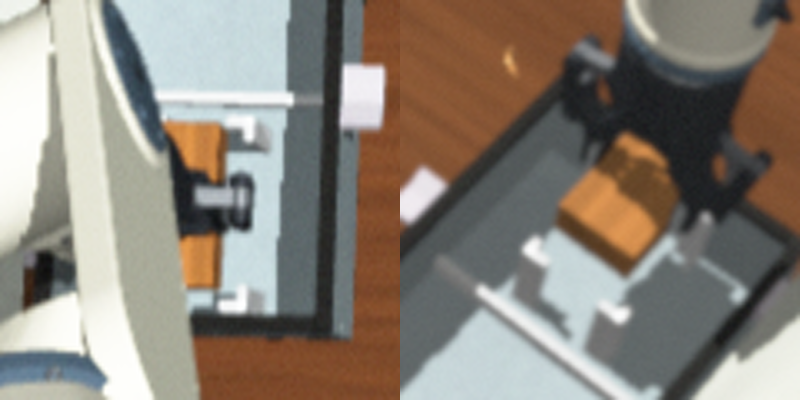

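Block is held level over the rack. In the top crop its right edge runs from (222,122) to (218,289).

```bash
python3 - <<'E'
from h import *
c=cap('top')
p=np.array([[222,122],[218,289]])/[400/120,4]+[140,225]
q=onz(c,p,144); print(q, q.mean(0))
E
```

```text
[[500.63600111 156.174617   144.        ]
 [410.40591216 157.01938197 144.        ]] [455.52095663 156.59699948 144.        ]
```

arm_command --pt "-0.15 0 0" --pt "0 0 1.5" --pt "0 0 1.5" --pt "0 0 1.5" --pt "0 0 1.5" --pt "0 0 1" --pt "0 0 0.8" --pt "0 0 0.5" --pt "0 0 0.4" --pt "0 0 0" --pt "0 0 0" --turn '[0, 0, 0, 0, 0, 0, 0, 0, 0, 0, 0]'

```text
clock: 7.7
ee_pos: [457.3, 190.2, 41.5]
eef_rot: [0.014, 1.0, 0.0, 0.0]
ft_force: [0.0, -0.1, -0.8]
grip_width: 0.663
grip_force: 54.6
```

arm_command --pt "0 0 0.15" --pt "0 0 0.15" --pt "0 0 0" --pt "0 0 0" --turn '[0, 0, 0, 0]'

```text
clock: 8.1
ee_pos: [457.3, 190.2, 38.4]
eef_rot: [0.014, 1.0, 0.0, 0.0]
ft_force: [0.2, 0.4, 0.1]
grip_width: 0.671
grip_force: 54.8
```

arm_command --pt "0 0 0" --pt "0 0 0" --pt "0 0 0" --pt "0 0 0" --pt "0 0 -1" --pt "0 0 -2" --pt "0 0 -4" --pt "0 0 -4" --pt "0 0 -2" --pt "0 0 0" --turn '[0, 0, 0, 0, 0, 0, 0, 0, 0, 0]' --jaw 7.2

```text
clock: 9.1
ee_pos: [459.0, 190.9, 172.0]
eef_rot: [0.014, 1.0, 0.001, 0.003]
ft_force: [0.7, 0.2, -0.6]
grip_width: 0.841
grip_force: 0.0
```

```bash
python3 - <<'E'
from h import *
to(500,0,165,76.1)
c=cap('top')
for q in blobs(c,140):
    x,y,w,h=cv2.boundingRect(q); print((x+w//2,y+h//2),cv2.contourArea(q),rect(c,q,16),rect(c,q,36)[:4])
E
```

```text
t 9.1 p [459.  190.9 172. ] yaw 88.4 j [ 0.39  0.23  1.97 -0.    0.93 -1.15] -> turn 0.215 shift cm after turn [ -8.56 -17.55   0.71] before turn [ -4.62 -18.97   0.68]
(439, 340) 162.0 [ 313.6 -358.3   34.5   29.8   -2.6] [ 313.8 -354.9   34.    29.4]
(461, 315) 158.0 [ 370.2 -411.6   34.9   29.8   -2.9] [ 369.7 -407.4   34.4   29.4]
(427, 300) 149.0 [ 404.3 -334.8   33.3   31.8  -35.4] [ 403.3 -331.7   32.9   31.3]
(373, 274) 149.5 [ 467.5 -211.5   33.2   33.1   -0.8] [ 465.5 -210.2   32.7   32.6]
(424, 256) 993.0 [ 509.2 -333.8   96.3   63.5  -14.2] [ 506.6 -330.8   94.9   62.6]
(346, 247) 599.0 [ 536.5 -149.    85.9   47.6   -9. ] [ 533.6 -148.6   84.7   46.9]
(315, 205) 805.0 [637.9 -74.9  91.5  58.1   3.6] [633.4 -75.6  90.2  57.3]
(438, 181) 483.5 [ 691.6 -373.9   67.3   52.    88.7] [ 686.4 -370.2   66.4   51.3]
```

arm_command --pt "0 0 0" --pt "0 0 0" --pt "-1.26 -3.56 0" --pt "-1.26 -3.56 0" --pt "-1.26 -3.56 0" --pt "-1.26 -3.56 0" --pt "-1.26 -3.56 0" --pt "-1.26 -3.56 0" --pt "-1.26 -3.56 0" --pt "-1.26 -3.56 0" --pt "-1.26 -3.56 0" --pt "-1.26 -3.56 0" --pt "-1.26 -3.56 0" --pt "-1.26 -3.56 0" --pt "-1.26 -3.56 1" --pt "-1.26 -3.56 1" --pt "0 0 1" --pt "0 0 0" --pt "0 0 0" --pt "0 0 0" --turn '[0.12, 0.096, 0, 0, 0, 0, 0, 0, 0, 0, 0, 0, 0, 0, 0, 0, 0, 0, 0, 0]' --jaw 8.5

```text
clock: 11.15
ee_pos: [507.9, -335.0, 138.4]
eef_rot: [0.121, 0.993, 0.0, -0.0]
ft_force: [0.0, 0.6, -0.5]
grip_width: 0.997
grip_force: 0.0
```

```bash
python3 - <<'E'
from h import *
to(510,-335,16,76)
E
```

```text
t 11.2 p [ 507.9 -335.   138.4] yaw 76.1 j [-0.59  0.44  1.75  0.    0.95 -1.91] -> turn 0.002 shift cm after turn [-0.2   0.05 12.24] before turn [-0.2   0.05 12.24]
```

arm_command --pt "-0.2 0.05 2" --pt "0 0 3" --pt "0 0 3" --pt "0 0 2" --pt "0 0 1.3" --pt "0 0 0.9" --pt "0 0 0" --pt "0 0 0" --pt "0 0 0" --turn '[0, 0, 0, 0, 0, 0, 0, 0, 0]'

```text
clock: 12.05
ee_pos: [510.7, -336.5, 17.4]
eef_rot: [0.122, 0.993, -0.0, 0.001]
ft_force: [0.6, 0.7, 0.3]
grip_width: 0.992
grip_force: 0.0
```

arm_command --pt "0 0 0" --pt "0 0 0" --pt "0 0 0" --pt "0 0 0" --pt "0 0 0" --pt "0 0 0" --pt "0 0 0" --turn '[0, 0, 0, 0, 0, 0, 0]' --jaw 4.5 --squeeze 40

```text
clock: 12.75
ee_pos: [510.3, -336.3, 17.4]
eef_rot: [0.122, 0.993, -0.0, 0.0]
ft_force: [-1.4, 1.2, 9.7]
grip_width: 0.651
grip_force: 40.4
```

```bash
python3 - <<'E'
from h import *
to(460,190,165,88.4)
E
```

```text
t 12.8 p [ 510.3 -336.3   17.4] yaw 76.0 j [-0.59  0.61  1.8   0.    0.73 -1.91] -> turn -0.216 shift cm after turn [  6.49  52.47 -14.78] before turn [ 17.58  49.86 -14.79]
```

arm_command --pt "0 0 -1" --pt "0 0 -2" --pt "0 0 -3.5" --pt "0 0 -4" --pt "0 0 -4" --pt "0.43 3.5 0" --pt "0.43 3.5 0" --pt "0.43 3.5 0" --pt "0.43 3.5 0" --pt "0.43 3.5 0" --pt "0.43 3.5 0" --pt "0.43 3.5 0" --pt "0.43 3.5 0" --pt "0.43 3.5 0" --pt "0.43 3.5 0" --pt "0.43 3.5 0" --pt "0.43 3.5 0" --pt "0.43 3.5 0" --pt "0.43 3.5 0" --pt "0.43 3.5 0" --turn '[0, 0, 0, -0.1, -0.116, 0, 0, 0, 0, 0, 0, 0, 0, 0, 0, 0, 0, 0, 0, 0]'

```text
clock: 14.75
ee_pos: [459.9, 191.9, 162.0]
eef_rot: [0.014, 1.0, 0.0, 0.0]
ft_force: [0.9, 0.8, -0.4]
grip_width: 0.649
grip_force: 42.6
```

arm_command --pt "0 0 0" --pt "0 0 0" --pt "0 0 0" --turn '[0, 0, 0]'

```text
clock: 15.05
ee_pos: [460.1, 189.8, 161.5]
eef_rot: [0.014, 1.0, -0.0, 0.0]
ft_force: [-0.3, -0.4, -0.6]
grip_width: 0.655
grip_force: 42.6
```

```bash
python3 - <<'E'
from h import *
s=robot.read_state(); print(s['grip_width'],s['grip_force'],s['ft_force'])
to(459.5,189.5,120,88.4)
E
```

```text
0.654653582278337 42.588146924972534 [-0.26689697 -0.41377968 -0.61649751]
t 15.1 p [460.1 189.8 161.5] yaw 88.4 j [ 0.39  0.25  1.97 -0.    0.91 -1.15] -> turn 0.0 shift cm after turn [ 0.05 -0.03  4.15] before turn [ 0.05 -0.03  4.15]
```

arm_command --pt "0 0 1.5" --pt "0 0 1.5" --pt "0 0 1" --pt "0 0 0" --pt "0 0 0" --turn '[0, 0, 0, 0, 0]'

```text
clock: 15.55
ee_pos: [460.3, 190.0, 121.4]
eef_rot: [0.014, 1.0, -0.0, -0.0]
ft_force: [0.8, -0.3, -0.3]
grip_width: 0.65
grip_force: 42.6
```

```bash
python3 - <<'E'
from h import *
to(459.5,189.5,71.5,88.4)
c=cap('top');s=cap('scene')
a=cv2.resize(c['img'][235:315,170:250],(400,400),interpolation=2)
b=cv2.resize(s['img'][250:340,400:490],(400,400),interpolation=2)
cv2.imwrite('pics/ins2.png',cv2.hconcat([a,b]))
E
```

```text
t 15.6 p [460.3 190.  121.4] yaw 88.4 j [ 0.39  0.31  2.   -0.    0.83 -1.15] -> turn -0.001 shift cm after turn [ 0.08 -0.05  4.99] before turn [ 0.08 -0.05  4.99]
```

View pics/ins2.png

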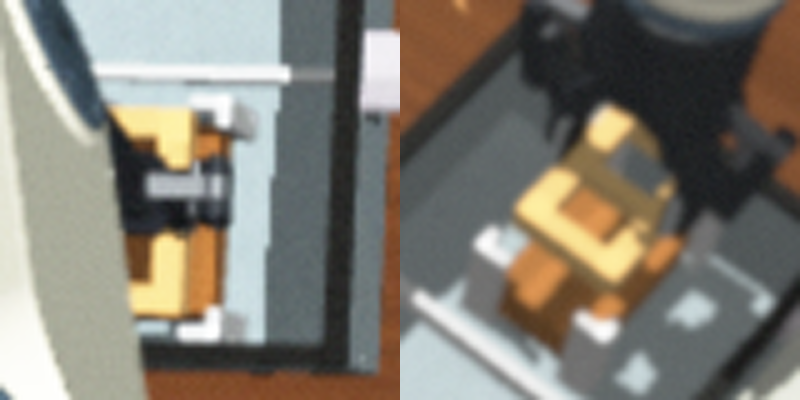

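Block sits inside the posts. The spacer is over it, with its right edge from (195,107) to (190,315). I'm lowering it.

arm_command --pt "-0.1 0 0.5" --pt "0 0 1" --pt "0 0 1" --pt "0 0 1" --pt "0 0 0.8" --pt "0 0 0.3" --pt "0 0 0.2" --pt "0 0 0.1" --pt "0 0 0" --pt "0 0 0" --turn '[0, 0, 0, 0, 0, 0, 0, 0, 0, 0]'

```text
clock: 16.65
ee_pos: [461.4, 190.5, 72.6]
eef_rot: [0.014, 1.0, 0.0, 0.0]
ft_force: [0.3, -0.1, -0.4]
grip_width: 0.655
grip_force: 42.6
```

arm_command --pt "0 0 0.1" --pt "0 0 0.05" --pt "0 0 0" --pt "0 0 0" --turn '[0, 0, 0, 0]'

```text
clock: 17.05
ee_pos: [461.4, 190.5, 71.4]
eef_rot: [0.014, 1.0, 0.0, 0.0]
ft_force: [-0.9, -1.3, 7.3]
grip_width: 0.65
grip_force: 43.8
```

arm_command --pt "0 0 0" --pt "0 0 0" --pt "0 0 0" --pt "0 0 0" --pt "0 0 -1" --pt "0 0 -2" --pt "0 0 -3" --pt "0 0 -3" --pt "0 0 -1" --pt "0 0 0" --turn '[0, 0, 0, 0, 0, 0, 0, 0, 0, 0]' --jaw 7.2

```text
clock: 18.05
ee_pos: [462.1, 190.8, 172.5]
eef_rot: [0.014, 1.0, 0.001, 0.002]
ft_force: [-0.4, 0.3, -0.7]
grip_width: 0.842
grip_force: 0.0
```

```bash
python3 - <<'E'
from h import *
to(638,-75,165,93.6)
c=cap('top')
for q in blobs(c,140):
    x,y,w,h=cv2.boundingRect(q); print((x+w//2,y+h//2),cv2.contourArea(q),rect(c,q,16),rect(c,q,36)[:4])
E
```

```text
t 18.1 p [462.1 190.8 172.5] yaw 88.4 j [ 0.39  0.24  1.96  0.    0.94 -1.15] -> turn -0.091 shift cm after turn [-15.88 -27.64   0.77] before turn [-18.32 -26.08   0.78]
(439, 340) 161.5 [ 313.6 -358.3   34.5   29.8   -2.6] [ 313.8 -354.9   34.    29.4]
(461, 315) 157.0 [ 370.2 -411.6   34.9   29.8   -2.9] [ 369.7 -407.4   34.4   29.4]
(427, 300) 150.5 [ 404.7 -335.8   32.7   32.6   89.3] [ 403.7 -332.7   32.2   32.1]
(373, 274) 148.5 [ 467.5 -210.4   33.3   30.7   -1.4] [ 465.5 -209.1   32.8   30.2]
(346, 247) 602.0 [ 536.6 -148.1   85.9   49.5   -8.7] [ 533.7 -147.7   84.7   48.8]
(315, 205) 807.0 [637.8 -74.8  91.5  57.9   3.6] [633.4 -75.5  90.2  57.1]
(439, 181) 483.5 [ 691.6 -374.9   69.5   52.    88.7] [ 686.4 -371.3   68.5   51.3]
```

arm_command --pt "0 0 0" --pt "-1.77 -3.07 0" --pt "-1.77 -3.07 0" --pt "-1.77 -3.07 0" --pt "-1.77 -3.07 0" --pt "-1.77 -3.07 0" --pt "-1.77 -3.07 0" --pt "-1.77 -3.07 0" --pt "-1.77 -3.07 1" --pt "-1.77 -3.07 1" --pt "0 0 1" --pt "0 0 0" --pt "0 0 0" --pt "0 0 0" --pt "0 0 0" --turn '[-0.091, 0, 0, 0, 0, 0, 0, 0, 0, 0, 0, 0, 0, 0, 0]' --jaw 8.5

```text
clock: 19.6
ee_pos: [637.5, -74.4, 141.3]
eef_rot: [-0.032, 0.999, -0.0, 0.0]
ft_force: [0.4, -0.0, 0.1]
grip_width: 0.993
grip_force: 0.0
```

```bash
python3 - <<'E'
from h import *
to(638.5,-75,17,93.6)
E
```

```text
t 19.6 p [637.5 -74.4 141.3] yaw 93.7 j [-0.12  0.48  1.68  0.    0.98 -1.75] -> turn 0.001 shift cm after turn [-0.09 -0.07 12.43] before turn [-0.09 -0.07 12.43]
```

arm_command --pt "-0.1 -0.07 2" --pt "0 0 3" --pt "0 0 3" --pt "0 0 2" --pt "0 0 1.4" --pt "0 0 1" --pt "0 0 0" --pt "0 0 0" --pt "0 0 0" --turn '[0, 0, 0, 0, 0, 0, 0, 0, 0]'

```text
clock: 20.5
ee_pos: [639.5, -75.9, 17.9]
eef_rot: [-0.032, 0.999, -0.0, 0.001]
ft_force: [0.3, 0.2, -0.8]
grip_width: 0.998
grip_force: 0.0
```

arm_command --pt "0 0 0" --pt "0 0 0" --pt "0 0 0" --pt "0 0 0" --pt "0 0 0" --pt "0 0 0" --pt "0 0 0" --turn '[0, 0, 0, 0, 0, 0, 0]' --jaw 4.5 --squeeze 40

```text
clock: 21.2
ee_pos: [639.1, -75.9, 18.0]
eef_rot: [-0.032, 1.0, -0.0, 0.0]
ft_force: [-2.7, 0.2, 7.6]
grip_width: 0.648
grip_force: 40.4
```

```bash
python3 - <<'E'
from h import *
to(460.5,190,165,88.4)
E
```

```text
t 21.2 p [639.1 -75.9  18. ] yaw 93.6 j [-0.12  0.64  1.73  0.    0.77 -1.75] -> turn 0.091 shift cm after turn [ 18.58  26.08 -14.72] before turn [ 16.13  27.66 -14.72]
```

arm_command --pt "0 0 -1" --pt "0 0 -2" --pt "0 0 -3.5" --pt "0 0 -4" --pt "0 0 -4" --pt "1.86 2.6 0" --pt "1.86 2.6 0" --pt "1.86 2.6 0" --pt "1.86 2.6 0" --pt "1.86 2.6 0" --pt "1.86 2.6 0" --pt "1.86 2.6 0" --pt "1.86 2.6 0" --pt "1.86 2.6 0" --pt "1.86 2.6 0" --pt "0 0 1" --pt "0 0 1" --pt "0 0 0" --pt "0 0 0" --pt "0 0 0" --turn '[0, 0, 0, 0, 0.091, 0, 0, 0, 0, 0, 0, 0, 0, 0, 0, 0, 0, 0, 0, 0]'

```text
clock: 23.2
ee_pos: [460.5, 188.6, 141.9]
eef_rot: [0.014, 1.0, -0.0, 0.0]
ft_force: [-0.1, -0.4, -1.9]
grip_width: 0.647
grip_force: 42.7
```

```bash
python3 - <<'E'
from h import *
to(460.5,190,88,88.4)
c=cap('top');s=cap('scene')
a=cv2.resize(c['img'][235:315,170:250],(400,400),interpolation=2)
b=cv2.resize(s['img'][250:340,400:490],(400,400),interpolation=2)
cv2.imwrite('pics/ins3.png',cv2.hconcat([a,b]))
E
```

```text
t 23.2 p [460.5 188.6 141.9] yaw 88.3 j [ 0.39  0.28  1.99 -0.    0.87 -1.16] -> turn -0.001 shift cm after turn [0.   0.14 5.39] before turn [0.   0.14 5.39]
```

View pics/ins3.png

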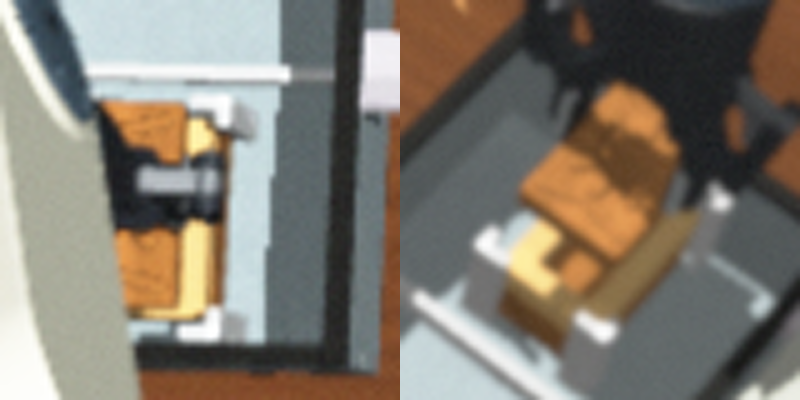

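arm_command --pt "-0.05 0.1 0.5" --pt "0 0 1" --pt "0 0 1" --pt "0 0 1" --pt "0 0 0.8" --pt "0 0 0.5" --pt "0 0 0.3" --pt "0 0 0.15" --pt "0 0 0.1" --pt "0 0 0" --pt "0 0 0" --turn '[0, 0, 0, 0, 0, 0, 0, 0, 0, 0, 0]'

```text
clock: 24.4
ee_pos: [460.6, 190.2, 88.6]
eef_rot: [0.014, 1.0, 0.0, 0.0]
ft_force: [0.5, 0.1, -0.8]
grip_width: 0.648
grip_force: 42.7
```

arm_command --pt "0 0 0.05" --pt "0 0 0" --pt "0 0 0" --turn '[0, 0, 0]'

```text
clock: 24.7
ee_pos: [460.7, 190.3, 88.1]
eef_rot: [0.014, 1.0, 0.0, 0.0]
ft_force: [-0.6, 0.0, 4.8]
grip_width: 0.652
grip_force: 43.7
```

arm_command --pt "0 0 0" --pt "0 0 0" --pt "0 0 0" --pt "0 0 0" --pt "0 0 -1" --pt "0 0 -2" --pt "0 0 -3" --pt "0 0 -3" --pt "0 0 0" --pt "0 0 0" --pt "0 0 0" --pt "0 0 0" --pt "0 0 0" --pt "0 0 0" --pt "0 0 0" --pt "0 0 0" --pt "0 0 0" --pt "0 0 0" --pt "0 0 0" --turn '[0, 0, 0, 0, 0, 0, 0, 0, 0.1428, 0.1428, 0.1428, 0.1428, 0.1428, 0.1428, 0.1428, 0.1428, 0.1428, 0.1428, 0.1428]' --jaw 7.2

```text
clock: 26.6
ee_pos: [460.5, 190.2, 178.5]
eef_rot: [0.719, 0.695, 0.0, 0.0]
ft_force: [-0.3, 0.5, -1.0]
grip_width: 0.839
grip_force: 0.0
```

```bash
python3 - <<'E'
from h import *
to(465.5,-209.5,165,-1.6)
c=cap('top','top2')
for q in blobs(c,140):
    x,y,w,h=cv2.boundingRect(q); print((x+w//2,y+h//2),cv2.contourArea(q),rect(c,q,36)[:4])
E
```

```text
t 26.6 p [460.5 190.2 178.5] yaw -1.9 j [ 0.39  0.23  1.96 -0.    0.95  0.42] -> turn -0.006 shift cm after turn [-39.94   1.61   1.34] before turn [-39.93   1.84   1.34]
(439, 340) 162.5 [ 313.8 -354.9   34.    29.4]
(461, 315) 159.5 [ 369.7 -407.4   34.4   29.4]
(427, 300) 150.5 [ 403.7 -332.7   32.2   32.1]
(373, 274) 148.5 [ 465.5 -210.2   32.8   32.6]
(346, 247) 604.0 [ 533.7 -147.7   84.7   48.8]
(438, 181) 483.5 [ 686.4 -370.2   66.4   51.3]
```

arm_command --pt "-3.33 0.14 0" --pt "-3.33 0.14 0" --pt "-3.33 0.14 0" --pt "-3.33 0.14 0" --pt "-3.33 0.14 0" --pt "-3.33 0.14 0" --pt "-3.33 0.14 0" --pt "-3.33 0.14 0" --pt "-3.33 0.14 0" --pt "-3.33 0.14 1" --pt "-3.33 0.14 2" --pt "-3.33 0.14 2" --pt "0 0 1" --pt "0 0 0" --pt "0 0 0" --pt "0 0 0" --turn '[0, 0, 0, 0, 0, 0, 0, 0, 0, 0, 0, 0, 0, 0, 0, 0]' --jaw 8

```text
clock: 28.25
ee_pos: [466.6, -209.0, 118.7]
eef_rot: [0.716, 0.698, 0.0, 0.0]
ft_force: [-0.9, -0.5, -0.7]
grip_width: 0.936
grip_force: 0.0
```

```bash
python3 - <<'E'
from h import *
to(465.5,-210,12.5)
E
```

```text
t 28.2 p [ 466.6 -209.   118.7] yaw -1.5 j [-0.42  0.33  1.98  0.    0.83 -0.4 ] -> turn -0.0 shift cm after turn [-0.1  -0.12 10.62] before turn [-0.1  -0.12 10.62]
```

arm_command --pt "-0.1 -0.1 2" --pt "0 0 3" --pt "0 0 2.5" --pt "0 0 1.5" --pt "0 0 1" --pt "0 0 0.6" --pt "0 0 0" --pt "0 0 0" --pt "0 0 0" --turn '[0, 0, 0, 0, 0, 0, 0, 0, 0]'

```text
clock: 29.15
ee_pos: [465.7, -210.9, 12.6]
eef_rot: [0.717, 0.697, 0.0, 0.001]
ft_force: [0.2, 0.1, -0.4]
grip_width: 0.934
grip_force: 0.0
```

arm_command --pt "0 0 0" --pt "0 0 0" --pt "0 0 0" --pt "0 0 0" --pt "0 0 0" --pt "0 0 0" --pt "0 0 0" --pt "0 0 0" --turn '[0, 0, 0, 0, 0, 0, 0, 0]' --jaw 2.5 --squeeze 25

```text
clock: 29.95
ee_pos: [465.4, -210.9, 12.2]
eef_rot: [0.717, 0.697, 0.0, 0.0]
ft_force: [0.0, 1.0, 4.6]
grip_width: 0.459
grip_force: 24.7
```

```bash
python3 - <<'E'
from h import *
s=robot.read_state(); print(s['grip_width']*85.4,s['grip_force'],s['ft_force'])
to(594,155,165,-1.6)
E
```

```text
39.16675473893904 24.657715559005737 [0.02013813 1.02862616 4.56620973]
t 29.9 p [ 465.4 -210.9   12.2] yaw -1.6 j [-0.43  0.52  2.03  0.    0.6  -0.4 ] -> turn 0.0 shift cm after turn [ 36.93  11.84 -15.28] before turn [ 36.93  11.85 -15.28]
```

arm_command --pt "0 0 -1" --pt "0 0 -2" --pt "0 0 -3.5" --pt "0 0 -4" --pt "0 0 -3" --pt "3.08 0.99 0" --pt "3.08 0.99 0" --pt "3.08 0.99 0" --pt "3.08 0.99 0" --pt "3.08 0.99 0" --pt "3.08 0.99 0" --pt "3.08 0.99 0" --pt "3.08 0.99 0" --pt "3.08 0.99 0" --pt "3.08 0.99 0" --pt "3.08 0.99 0" --pt "3.08 0.99 0" --pt "0 0 0" --pt "0 0 0" --pt "0 0 0" --turn '[0, 0, 0, 0, 0, 0, 0, 0, 0, 0, 0, 0, 0, 0, 0, 0, 0, 0, 0, 0]'

```text
clock: 31.95
ee_pos: [593.5, 154.6, 146.9]
eef_rot: [0.717, 0.697, -0.0, -0.0]
ft_force: [-0.3, -0.2, -0.4]
grip_width: 0.46
grip_force: 25.5
```

```bash
python3 - <<'E'
from h import *
s=robot.read_state(); print(s['grip_width']*85.4,s['grip_force'],s['ft_force'])
to(594,155,36.5,-1.6)
E
```

```text
39.24164939536569 25.4509699344635 [-0.30381021 -0.21654494 -0.41460845]
t 31.9 p [593.5 154.6 146.9] yaw -1.6 j [ 0.25  0.43  1.74 -0.    0.97  0.28] -> turn -0.0 shift cm after turn [ 0.05  0.05 11.04] before turn [ 0.05  0.05 11.04]
```

arm_command --pt "0 0 2" --pt "0 0 2.5" --pt "0 0 2.5" --pt "0 0 1.5" --pt "0 0 1.2" --pt "0 0 0.7" --pt "0 0 0.35" --pt "0 0 0.2" --pt "0 0 0" --pt "0 0 0" --turn '[0, 0, 0, 0, 0, 0, 0, 0, 0, 0]'

```text
clock: 32.95
ee_pos: [594.5, 155.6, 37.9]
eef_rot: [0.717, 0.697, 0.0, 0.0]
ft_force: [-0.0, 0.6, -0.1]
grip_width: 0.46
grip_force: 25.5
```

arm_command --pt "0 0 0.1" --pt "0 0 0.05" --pt "0 0 0" --pt "0 0 0" --turn '[0, 0, 0, 0]'

```text
clock: 33.35
ee_pos: [594.4, 155.6, 36.2]
eef_rot: [0.717, 0.697, 0.0, 0.0]
ft_force: [-1.1, -0.2, 6.4]
grip_width: 0.454
grip_force: 26.0
```

arm_command --pt "0 0 0" --pt "0 0 0" --pt "0 0 0" --pt "0 0 0" --pt "0 0 -1" --pt "0 0 -2" --pt "0 0 -4" --pt "0 0 -4" --pt "0 0 -2" --pt "0 0 0" --pt "0 0 0" --turn '[0, 0, 0, 0, 0, 0, 0, 0, 0, 0, 0]' --jaw 6

```text
clock: 34.45
ee_pos: [594.1, 155.4, 166.3]
eef_rot: [0.717, 0.697, 0.0, 0.0]
ft_force: [-0.1, -0.6, -0.8]
grip_width: 0.705
grip_force: 0.0
```

```bash
python3 - <<'E'
from h import *
c=cap('top')
for q in blobs(c,140):
    x,y,w,h=cv2.boundingRect(q); print((x+w//2,y+h//2),cv2.contourArea(q),rect(c,q,36)[:4])
to(404,-332.5,165,-1.6)
E
```

```text
(439, 340) 156.5 [ 313.8 -354.9   34.    29.4]
(461, 315) 149.0 [ 369.6 -407.4   34.4   29.4]
(427, 300) 140.0 [ 403.7 -331.6   31.3   30.3]
(346, 247) 579.0 [ 532.8 -148.4   82.7   46.4]
(438, 181) 471.5 [ 686.4 -370.2   66.3   51.3]
t 34.5 p [593.5 155.3 165.2] yaw -1.6 j [0.25 0.41 1.72 0.   1.01 0.28] -> turn 0.0 shift cm after turn [-49.29 -17.58   0.05] before turn [-49.29 -17.59   0.05]
```

arm_command --pt "-3.286 -1.172 0" --pt "-3.286 -1.172 0" --pt "-3.286 -1.172 0" --pt "-3.286 -1.172 0" --pt "-3.286 -1.172 0" --pt "-3.286 -1.172 0" --pt "-3.286 -1.172 0" --pt "-3.286 -1.172 0" --pt "-3.286 -1.172 0" --pt "-3.286 -1.172 0" --pt "-3.286 -1.172 0" --pt "-3.286 -1.172 0" --pt "-3.286 -1.172 0" --pt "-3.286 -1.172 1" --pt "-3.286 -1.172 2" --pt "0 0 2" --pt "0 0 0" --pt "0 0 0" --pt "0 0 0" --turn '[0, 0, 0, 0, 0, 0, 0, 0, 0, 0, 0, 0, 0, 0, 0, 0, 0, 0, 0]' --jaw 7.5

```text
clock: 36.4
ee_pos: [405.1, -331.9, 116.2]
eef_rot: [0.717, 0.698, 0.0, 0.0]
ft_force: [-0.2, 1.0, -0.4]
grip_width: 0.877
grip_force: 0.0
```

```bash
python3 - <<'E'
from h import *
to(404.5,-332.5,12.5)
E
```

```text
t 36.4 p [ 405.1 -331.9  116.2] yaw -1.5 j [-0.69  0.35  1.95  0.    0.83 -0.66] -> turn -0.0 shift cm after turn [-0.06 -0.06 10.37] before turn [-0.06 -0.06 10.37]
```

arm_command --pt "-0.05 -0.05 2" --pt "0 0 3" --pt "0 0 2.3" --pt "0 0 1.5" --pt "0 0 1" --pt "0 0 0.55" --pt "0 0 0" --pt "0 0 0" --pt "0 0 0" --turn '[0, 0, 0, 0, 0, 0, 0, 0, 0]'

```text
clock: 37.3
ee_pos: [404.7, -333.2, 13.1]
eef_rot: [0.717, 0.697, 0.0, 0.001]
ft_force: [0.2, -0.2, 0.1]
grip_width: 0.877
grip_force: 0.0
```

arm_command --pt "0 0 0" --pt "0 0 0" --pt "0 0 0" --pt "0 0 0" --pt "0 0 0" --pt "0 0 0" --pt "0 0 0" --pt "0 0 0" --turn '[0, 0, 0, 0, 0, 0, 0, 0]' --jaw 2.5 --squeeze 25

```text
clock: 38.1
ee_pos: [404.4, -333.0, 12.7]
eef_rot: [0.717, 0.697, 0.0, 0.0]
ft_force: [-0.6, 0.4, 5.7]
grip_width: 0.457
grip_force: 24.6
```

```bash
python3 - <<'E'
from h import *
s=robot.read_state(); print(s['grip_width']*85.4,s['grip_force'],s['ft_force'])
to(594,212,165,-1.6)
E
```

```text
38.999531944326854 24.64033842086792 [-0.63379575  0.3741586   5.66015874]
t 38.1 p [ 404.4 -333.    12.7] yaw -1.6 j [-0.69  0.53  2.   -0.    0.61 -0.66] -> turn 0.0 shift cm after turn [ 55.01  17.44 -15.24] before turn [ 55.01  17.45 -15.24]
```

arm_command --pt "0 0 -1.5" --pt "0 0 -4" --pt "0 0 -4" --pt "0 0 -4.5" --pt "3.44 1.09 0" --pt "3.44 1.09 0" --pt "3.44 1.09 0" --pt "3.44 1.09 0" --pt "3.44 1.09 0" --pt "3.44 1.09 0" --pt "3.44 1.09 0" --pt "3.44 1.09 0" --pt "3.44 1.09 0" --pt "3.44 1.09 0" --pt "3.44 1.09 0" --pt "3.44 1.09 0" --pt "3.44 1.09 0" --pt "3.44 1.09 0" --pt "3.44 1.09 0" --pt "3.44 1.09 0" --turn '[0, 0, 0, 0, 0, 0, 0, 0, 0, 0, 0, 0, 0, 0, 0, 0, 0, 0, 0, 0]'

```text
clock: 40.1
ee_pos: [593.9, 213.9, 152.2]
eef_rot: [0.717, 0.697, -0.0, -0.0]
ft_force: [1.3, -0.0, -0.4]
grip_width: 0.457
grip_force: 25.6
```

arm_command --pt "0 0 0" --pt "0 0 0" --pt "0 0 0" --turn '[0, 0, 0]'

```text
clock: 40.4
ee_pos: [593.2, 211.6, 152.0]
eef_rot: [0.717, 0.697, -0.001, -0.0]
ft_force: [-0.3, 1.0, -1.1]
grip_width: 0.46
grip_force: 25.6
```

```bash
python3 - <<'E'
from h import *
s=robot.read_state(); print(s['grip_width']*85.4,s['grip_force'],s['ft_force'])
to(594,212,37,-1.6)
E
```

```text
39.29675131960078 25.553905963897705 [-0.32416231  1.00580606 -1.08858854]
t 40.4 p [593.2 211.6 152. ] yaw -1.6 j [ 0.34  0.45  1.7  -0.    1.    0.37] -> turn -0.0 shift cm after turn [ 0.05  0.09 11.5 ] before turn [ 0.05  0.09 11.5 ]
```

arm_command --pt "0 0 2" --pt "0 0 2.5" --pt "0 0 2.5" --pt "0 0 2" --pt "0 0 1.2" --pt "0 0 0.7" --pt "0 0 0.3" --pt "0 0 0.15" --pt "0 0 0" --pt "0 0 0" --turn '[0, 0, 0, 0, 0, 0, 0, 0, 0, 0]'

```text
clock: 41.4
ee_pos: [594.3, 212.7, 39.5]
eef_rot: [0.717, 0.697, 0.001, 0.0]
ft_force: [0.9, -0.1, -0.4]
grip_width: 0.456
grip_force: 25.6
```

arm_command --pt "0 0 0.1" --pt "0 0 0.05" --pt "0 0 0" --pt "0 0 0" --turn '[0, 0, 0, 0]'

```text
clock: 41.8
ee_pos: [593.8, 212.5, 37.3]
eef_rot: [0.717, 0.697, -0.0, -0.0]
ft_force: [0.0, 1.4, -0.4]
grip_width: 0.456
grip_force: 25.6
```

arm_command --pt "0 0 0.07" --pt "0 0 0" --pt "0 0 0" --turn '[0, 0, 0]'

```text
clock: 42.1
ee_pos: [593.9, 212.5, 36.8]
eef_rot: [0.717, 0.697, 0.0, 0.0]
ft_force: [-1.2, -0.4, 3.6]
grip_width: 0.462
grip_force: 25.9
```

arm_command --pt "0 0 0" --pt "0 0 0" --pt "0 0 0" --pt "0 0 0" --pt "0 0 -1" --pt "0 0 -2" --pt "0 0 -4" --pt "0 0 -4" --pt "0 0 -2" --pt "-3 -1 0" --pt "-3 -1 0" --pt "-3 -1 0" --pt "-3 -1 0" --pt "-3 -1 0" --pt "-3 -1 0" --pt "-3 -1 0" --pt "-3 -1 0" --pt "0 0 0" --pt "0 0 0" --turn '[0, 0, 0, 0, 0, 0, 0, 0, 0, 0, 0, 0, 0, 0, 0, 0, 0, 0, 0]' --jaw 6

```text
clock: 44.0
ee_pos: [507.4, -25.6, 167.3]
eef_rot: [0.717, 0.697, 0.0, 0.0]
ft_force: [-0.5, 0.5, 0.7]
grip_width: 0.703
grip_force: 0.0
```

```bash
python3 - <<'E'
from h import *
to(594,212,165)
c=cap('top','top3');s=cap('scene','scene3')
a=cv2.resize(c['img'][165:325,45:260],(440,327),interpolation=2)
b=cv2.resize(s['img'][240:420,330:610],(509,327),interpolation=2)
cv2.imwrite('pics/chk.png',cv2.resize(cv2.hconcat([a,b]),(800,276)))
cv2.imwrite('pics/chk.png',cv2.vconcat([cv2.resize(c['img'][145:325,45:275],(640,501))[:300],cv2.resize(s['img'][240:400,340:610],(640,380))[:300]]))
cv2.imwrite('pics/chk.png',cv2.hconcat([cv2.resize(c['img'][175:315,150:255],(400,533),interpolation=2),cv2.resize(s['img'][245:405,345:465],(400,533),interpolation=2)]))
E
```

```text
t 44.0 p [507.4 -25.6 167.3] yaw -1.7 j [-0.05  0.26  1.95  0.    0.93 -0.02] -> turn -0.0 shift cm after turn [24.01  7.96  0.24] before turn [24.01  7.96  0.24]
```

View pics/chk.png

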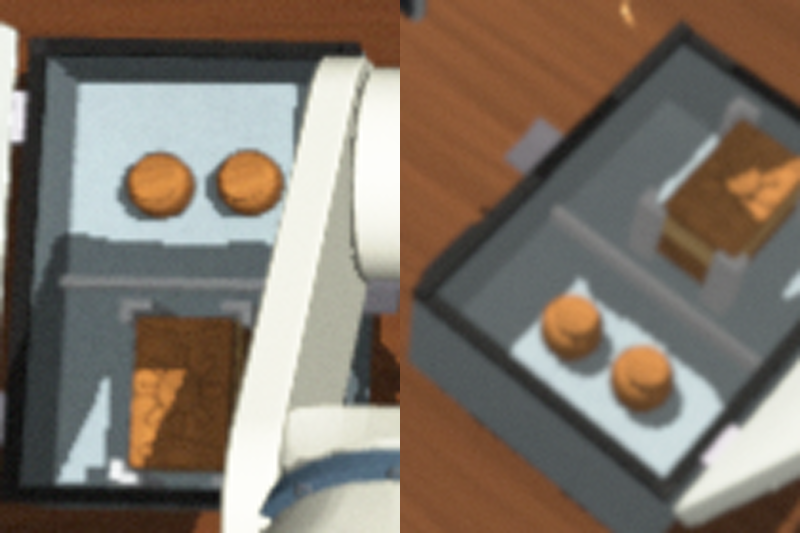

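All five parts are in: stack in the rack (185,390), rosette up, and both feet upright at (160,185) and (250,182). Next is the lid angle.

```bash
python3 - <<'E'
from h import *
from scipy.optimize import brentq
c=cap('top'); s=cap('scene')
def solve(c,uv,off,hy):
    o,D=ray(c,[uv]); D=D[0]
    def f(th):
        y=hy-261*np.cos(th)+off*np.sin(th); z=101+261*np.sin(th)+off*np.cos(th)
        p=o+D*((z-o[2])/D[2]); return p[1]-y
    th=brentq(f,1.4,2.2); z=101+261*np.sin(th)+off*np.cos(th); return th,o+D*((z-o[2])/D[2])
cr=lambda x,y:(45+x/3.4,140+y/3.4)
for uv,off in ((cr(103,28),0),(cr(60,548),0),(cr(85,30),14),(cr(40,548),14)): print(solve(c,uv,off,287))
to(300,150,167,-1.6)
E
```

```text
(1.8410632945554397, array([677.49424203, 356.68405669, 352.52560952]))
(1.8780051151046815, array([395.03745015, 365.9262139 , 349.78033033]))
(1.8310701672956122, array([677.43522203, 367.69556531, 349.60656817]))
(1.8731747056607388, array([395.46428536, 378.08841993, 345.98959111]))
t 44.2 p [507.6 -24.4 166.8] yaw -1.5 j [-0.05  0.26  1.95  0.    0.93 -0.02] -> turn 0.001 shift cm after turn [ 16.85 -21.24  -0.03] before turn [ 16.88 -21.22  -0.03]
```

arm_command --pt "0 0 -4" --pt "0 0 -4.5" --pt "0 0 -4.5" --pt "0 0 -4.5" --pt "0 0 -4.5" --pt "0 0 -4.3" --pt "3.38 -0.6 0" --pt "3.38 -0.6 0" --pt "3.38 -0.6 0" --pt "3.38 -0.6 0" --pt "3.38 -0.6 0" --pt "3.38 -0.6 0" --pt "3.38 -0.6 0" --pt "3.38 -0.6 0" --pt "3.38 -0.6 0" --pt "3.38 -0.6 0" --pt "3.38 -0.6 0" --pt "3.38 -0.6 0" --pt "3.38 -0.6 0" --pt "3.38 -0.6 0" --turn '[0, 0, 0, 0, 0, 0, 0, 0, 0, 0, 0, 0, 0, 0, 0, 0, 0, 0, 0, 0]' --jaw 0

```text
clock: 46.2
ee_pos: [435.3, 452.4, 429.4]
eef_rot: [0.716, 0.698, -0.0, -0.0]
ft_force: [0.8, 0.1, 0.1]
grip_width: 0.002
grip_force: 0.0
```

```bash
python3 - <<'E'
from h import *
to(435,450,330,-1.6)
E
```

```text
t 46.2 p [435.3 452.4 429.4] yaw -1.5 j [0.8  0.24 1.37 0.   1.52 0.83] -> turn 0.002 shift cm after turn [-0.24 -0.02  9.94] before turn [-0.24 -0.02  9.94]
```

arm_command --pt "0 0 3" --pt "0 0 4" --pt "0 0 3" --pt "0 0 1.5" --pt "-2 0 0" --pt "-2 0 0" --pt "-1 0 0" --pt "-1 0 0" --pt "-1 0 0" --pt "-1 0 0" --pt "-1 0 0" --turn '[0, 0, 0, 0, 0, 0, 0, 0, 0, 0, 0]'

```text
clock: 47.3
ee_pos: [435.2, 362.4, 317.6]
eef_rot: [0.717, 0.697, 0.004, -0.001]
ft_force: [0.4, 4.3, -1.2]
grip_width: 0.001
grip_force: 0.0
```

arm_command --pt "-0.95 0 0.1" --pt "-0.95 0 0.1" --pt "-0.95 0 0.1" --pt "-0.95 0 0.1" --pt "-0.95 0 0.1" --pt "-1.3 0 0.17" --pt "-1.3 0 0.17" --pt "-1.3 0 0.17" --pt "-1.3 0 0.17" --pt "-1.25 0 0.42" --pt "-1.25 0 0.42" --pt "-1.25 0 0.42" --pt "-1.25 0 0.42" --pt "-1.1 0 0.73" --pt "-1.1 0 0.73" --pt "-1.1 0 0.73" --pt "-1.1 0 0.73" --pt "0 0 0" --turn '[0, 0, 0, 0, 0, 0, 0, 0, 0, 0, 0, 0, 0, 0, 0, 0, 0, 0]'

```text
clock: 49.1
ee_pos: [427.6, 165.0, 255.4]
eef_rot: [0.717, 0.697, -0.001, -0.0]
ft_force: [-0.4, -0.2, -0.1]
grip_width: -0.002
grip_force: 0.0
```

```bash
python3 - <<'E'
from h import *
to(435,135,221); s=robot.read_state(); print(s['ft_force'])
s=cap('scene'); cv2.imwrite('pics/lid1.png',s['img'][180:440,320:640])
E
```

```text
t 49.1 p [427.6 165.  255.4] yaw -1.6 j [ 0.37  0.07  1.95 -0.    1.12  0.39] -> turn -0.0 shift cm after turn [-2.97  0.83  3.44] before turn [-2.97  0.83  3.44]
[-0.41380185 -0.22025874 -0.07490101]
```

View pics/lid1.png

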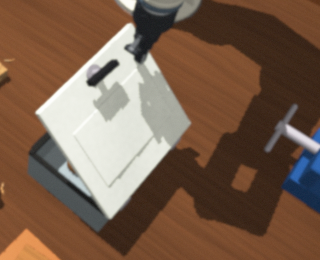

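arm_command --pt "-0.75 0.06 0.9" --pt "-0.75 0.06 0.9" --pt "-0.75 0.06 0.9" --pt "-0.75 0.06 0.9" --pt "-0.6 0.06 1.15" --pt "-0.6 0.06 1.15" --pt "-0.6 0.06 1.15" --pt "-0.6 0.06 1.15" --pt "-0.2 0 0.8" --pt "-0.2 0 0.7" --pt "-0.2 0 0.6" --pt "-0.1 0 0.5" --pt "-0.1 0 0.5" --pt "0 0 0" --turn '[0, 0, 0, 0, 0, 0, 0, 0, 0, 0, 0, 0, 0, 0]'

```text
clock: 50.55
ee_pos: [431.3, 104.6, 143.2]
eef_rot: [0.717, 0.697, -0.0, -0.0]
ft_force: [0.1, 0.1, -0.0]
grip_width: -0.007
grip_force: 0.0
```

arm_command --pt "0 0 0.3" --pt "0 0 0.3" --pt "0 0 0.3" --turn '[0, 0, 0]'

```text
clock: 50.85
ee_pos: [431.8, 104.7, 134.8]
eef_rot: [0.717, 0.697, 0.0, 0.0]
ft_force: [-0.3, -0.4, 1.3]
grip_width: -0.004
grip_force: 0.3
```

arm_command --pt "0 0 0.25" --pt "0 0 0.25" --turn '[0, 0]'

```text
clock: 51.05
ee_pos: [431.6, 104.7, 129.6]
eef_rot: [0.717, 0.697, 0.0, 0.0]
ft_force: [-0.5, 0.2, 0.5]
grip_width: 0.005
grip_force: 0.3
```

arm_command --pt "0 0 0.1" --pt "0 0 0.1" --pt "0 0 0" --turn '[0, 0, 0]'

```text
clock: 51.35
ee_pos: [431.5, 104.6, 127.7]
eef_rot: [0.717, 0.697, -0.0, -0.0]
ft_force: [-1.3, -0.7, -0.0]
grip_width: 0.006
grip_force: 0.0
```

arm_command --pt "0 0 0.1" --pt "0 0 0" --turn '[0, 0]'

```text
clock: 51.55
ee_pos: [431.6, 104.6, 126.9]
eef_rot: [0.717, 0.697, 0.0, 0.0]
ft_force: [-0.2, -0.3, 2.8]
grip_width: -0.002
grip_force: 1.3
```

arm_command --pt "0 0 0.1" --pt "0 0 0" --turn '[0, 0]'

```text
clock: 51.75
ee_pos: [431.6, 104.6, 126.0]
eef_rot: [0.717, 0.697, -0.0, 0.0]
ft_force: [-0.7, -0.8, 4.4]
grip_width: 0.0
grip_force: 2.9
```

arm_command --pt "0 0 -1" --pt "0 0 -3" --pt "0 0 -4" --pt "0 0 -4" --pt "3 0 0" --pt "3 0 0" --pt "3 0 0" --pt "3 0 0" --pt "3 0 0" --pt "0 0 0" --pt "0 0 0" --pt "0 0 0" --pt "0 0 0" --pt "0 0 0" --pt "0 0 0" --pt "0 0 0" --pt "0 0 0" --pt "0 0 0" --pt "0 0 0" --pt "0 0 0" --turn '[0, 0, 0, 0, 0, 0, 0, 0, 0, -0.1428, -0.1428, -0.1428, -0.1428, -0.1428, -0.1428, -0.1428, -0.1428, -0.1428, -0.1428, -0.1428]'

```text
clock: 53.75
ee_pos: [435.7, 254.7, 246.4]
eef_rot: [0.011, 1.0, 0.0, 0.0]
ft_force: [0.5, 0.4, 0.4]
grip_width: 0.002
grip_force: 0.0
```

```bash
python3 - <<'E'
from h import *
for n in ('top','scene'):
    c=cap(n,n+'4'); uv=proj(c,[[530,46,148]])[0]; print(n,uv)
    x,y=map(int,uv); g=c['img'].max(2); x0,y0=x-35,y-35
    m=((g[y0:y0+70,x0:x0+70]<60)*255).astype(np.uint8)
    k,l,st,ce=cv2.connectedComponentsWithStats(m)
    for i in range(1,k):
        if st[i,4]>30:
            q=np.argwhere(l==i)[:,::-1].astype(float)+[x0,y0]; P=onz(c,q,152)[:,:2]
            print(st[i],ce[i]+[x0,y0],cv2.minAreaRect(P.astype(np.float32)))
    cv2.imwrite(f'pics/{n}h.png',cv2.resize(c['img'][max(y-60,0):y+60,max(x-70,0):x+70],(400,343),interpolation=2))
cv2.imwrite('pics/hh.png',cv2.hconcat([cv2.imread('pics/toph.png'),cv2.imread('pics/sceneh.png')]))
to(530,46,165,88.4)
E
```

```text
top [257.17998318 241.02952686]
[ 28  21   9  34 223] [254.30941704 243.39013453] ((524.2861328125, 51.39639663696289), (15.625046730041504, 72.64293670654297), 85.99811553955078)
scene [376.07694059 266.19254664]
[ 25  27  26  23 212] [378.08962264 269.30660377] ((532.6023559570312, 56.497745513916016), (18.463787078857422, 72.66097259521484), 84.3762435913086)
t 53.9 p [435.7 254.7 246.3] yaw 88.5 j [ 0.53  0.16  1.88  0.    1.1  -1.02] -> turn 0.002 shift cm after turn [-10.01 -20.6    8.12] before turn [ -9.96 -20.62   8.12]
```

View pics/hh.png

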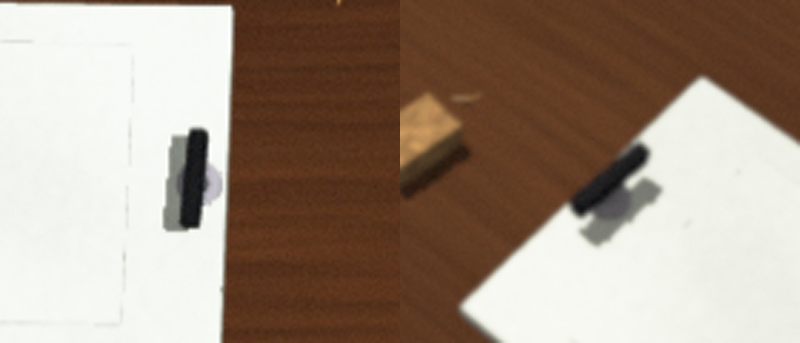

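Bar is at top (254,243) / scene (378,269), triangulated to about (526, 53, 141) mm, still parallel to the edge; the lid is down.

arm_command --pt "0 0 0" --pt "-1.49 -2.79 0" --pt "-1.49 -2.79 0" --pt "-1.49 -2.79 0" --pt "-1.49 -2.79 0" --pt "-1.49 -2.79 0" --pt "-1.49 -2.79 0" --pt "-1.49 -2.79 0" --pt "0 0 2" --pt "0 0 2" --pt "0 0 1" --pt "0 0 0" --pt "0 0 0" --pt "0 0 0" --turn '[0.044, 0, 0, 0, 0, 0, 0, 0, 0, 0, 0, 0, 0, 0]' --jaw 6

```text
clock: 55.25
ee_pos: [526.4, 52.6, 196.8]
eef_rot: [0.036, 0.999, 0.0, 0.001]
ft_force: [0.1, 0.1, -0.2]
grip_width: 0.702
grip_force: 0.0
```

```bash
python3 - <<'E'
from h import *
to(526,53,138,86)
E
```

```text
t 55.2 p [526.4  52.6 196.8] yaw 85.9 j [ 0.1   0.25  1.88  0.    1.01 -1.4 ] -> turn -0.002 shift cm after turn [0.05 0.03 5.88] before turn [0.05 0.03 5.88]
```

arm_command --pt "0 0 1.5" --pt "0 0 1.5" --pt "0 0 1.3" --pt "0 0 0.9" --pt "0 0 0.5" --pt "0 0 0" --pt "0 0 0" --turn '[0, 0, 0, 0, 0, 0, 0]'

```text
clock: 55.95
ee_pos: [526.0, 52.3, 139.1]
eef_rot: [0.036, 0.999, 0.0, 0.0]
ft_force: [-0.3, -1.0, 0.5]
grip_width: 0.702
grip_force: 0.0
```

arm_command --pt "0 0 0" --pt "0 0 0" --pt "0 0 0" --pt "0 0 0" --pt "0 0 0" --pt "0 0 0" --pt "0 0 0" --pt "0 0 0" --turn '[0, 0, 0, 0, 0, 0, 0, 0]' --jaw 0.5 --squeeze 40

```text
clock: 56.75
ee_pos: [525.9, 51.9, 139.2]
eef_rot: [0.036, 0.999, -0.0, 0.0]
ft_force: [-1.0, -5.2, 5.9]
grip_width: 0.161
grip_force: 39.0
```

arm_command --pt "0 -0.1 0" --pt "0 0 0" --pt "0 0 0.02" --pt "0 0 0.02" --pt "0 0 0.04" --pt "0 0 0.04" --pt "0 0 0.04" --pt "0 0 0.04" --pt "0 0 0.04" --pt "0 0 0.04" --pt "0 0 0" --turn '[0, 0, 0.09, 0.09, 0.09, 0.09, 0.09, 0.09, 0.09, 0.09, 0]' --squeeze 100

```text
clock: 57.85
ee_pos: [526.6, 52.6, 137.1]
eef_rot: [0.387, 0.922, 0.001, 0.001]
ft_force: [-2.3, 6.2, 10.9]
grip_width: 0.147
grip_force: 101.2
```

```bash
python3 - <<'E'
from h import *
s=robot.read_state(); print(s['ft_force'].round(1),s['moment'].round(2),s['grip_width']*85.4,s['grip_force']); to(526,51,136,-1.6)
E
```

```text
[-2.3  6.2 10.9] [ 0.81  0.31 -0.12] 12.548483538295194 101.23994708061218
t 57.9 p [526.6  52.6 137.1] yaw 44.4 j [ 0.1   0.33  1.93  0.    0.88 -0.68] -> turn 0.803 shift cm after turn [-0.16 -0.05  0.11] before turn [-0.07 -0.15  0.11]
```

arm_command --pt "0 0 0.03" --pt "0 0 0.03" --pt "0 0 0.03" --pt "0 0 0.03" --pt "0 0 0.03" --pt "0 0 0.03" --pt "0 0 0.03" --pt "0 0 0.03" --pt "0 0 0" --pt "0 0 0" --pt "0 0 0" --turn '[0.088, 0.088, 0.088, 0.088, 0.088, 0.088, 0.088, 0.088, 0.088, 0, 0]'

```text
clock: 58.95
ee_pos: [527.9, 52.8, 135.4]
eef_rot: [0.712, 0.702, 0.003, 0.001]
ft_force: [-0.8, 5.2, 15.3]
grip_width: 0.144
grip_force: 101.5
```

```bash
python3 - <<'E'
from h import *
s=robot.read_state(); print(s['ft_force'].round(1),s['moment'].round(2),s['grip_width']*85.4,s['grip_force']); to(526,51,136,-1.6)
E
```

```text
[-0.8  5.2 15.3] [ 0.96 -0.05  0.18] 12.33107364420377 101.50653719902039
t 59.0 p [527.9  52.8 135.4] yaw -0.8 j [0.1  0.33 1.93 0.   0.87 0.11] -> turn 0.015 shift cm after turn [-0.18 -0.18 -0.06] before turn [-0.18 -0.18 -0.06]
```

Release, lift clear and look.

arm_command --pt "0 0 0" --pt "0 0 0" --pt "0 0 0" --pt "0 0 0" --pt "0 0 0" --pt "0 0 0" --pt "0 0 -1" --pt "0 0 -3" --pt "0 0 -4" --pt "-3 -2 -2" --pt "-3 -3 0" --pt "-3 -3 0" --pt "-3 -3 0" --pt "-3 -3 0" --pt "-3 0 0" --pt "0 0 0" --pt "0 0 0" --turn '[0, 0, 0, 0, 0, 0, 0, 0, 0, 0, 0, 0, 0, 0, 0, 0, 0]' --jaw 5

```text
clock: 60.65
ee_pos: [383.4, -127.2, 234.2]
eef_rot: [0.712, 0.702, 0.0, 0.0]
ft_force: [0.5, 0.8, 0.0]
grip_width: 0.583
grip_force: 0.0
```

```bash
python3 - <<'E'
from h import *
print(robot.read_state()['ee_pos'])
for n in ('top','scene'):
    c=cap(n,n+'5'); x,y=map(int,proj(c,[[526,53,143]])[0])
    cv2.imwrite(f'pics/{n}h.png',cv2.resize(c['img'][max(y-60,0):y+60,max(x-70,0):x+70],(400,343),interpolation=2))
    g=c['img'].max(2); x0,y0=x-22,y-22
    m=((g[y0:y0+44,x0:x0+44]<60)*255).astype(np.uint8); k,l,st,ce=cv2.connectedComponentsWithStats(m)
    for i in range(1,k):
        if st[i,4]>60: print(n,st[i],cv2.minAreaRect(onz(c,np.argwhere(l==i)[:,::-1].astype(float)+[x0,y0],145)[:,:2].astype(np.float32)))
cv2.imwrite('pics/fin.png',cv2.hconcat([cv2.imread('pics/toph.png'),cv2.imread('pics/sceneh.png')]))
E
```

```text
[ 383.44530963 -127.23863243  234.21642392]
top [  6  19  36   7 214] ((526.2005615234375, 50.06709289550781), (76.23947143554688, 13.188937187194824), 89.07960510253906)
scene [  7  11  29  25 252] ((531.6950073242188, 52.63854217529297), (75.17093658447266, 20.088457107543945), 87.01547241210938)
```

View pics/fin.png

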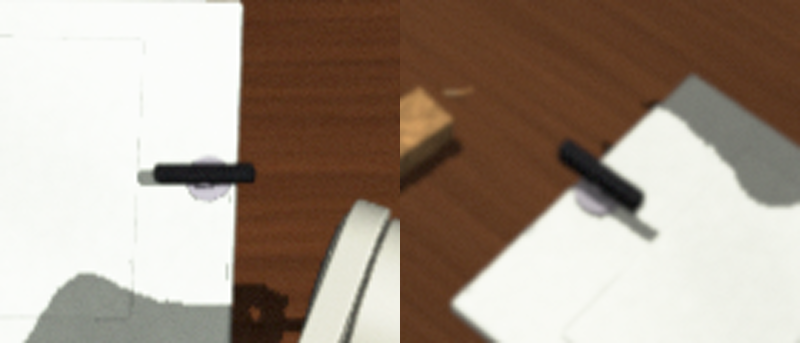

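The bar now stands square to the lid's edge (top crop (205,173)), turned about 1.5 rad. The lid is down and the gripper is clear.

```bash
python3 -c "
from plant import robot
print(robot.sign_off())"
```

```text
the job is handed in; nothing more can be done
None
```

The job is handed in: block, spacer and panel (rosette up) are stacked in the rack, the two bun feet on the bench stand upright in the bay, and the lid is on its gasket with the T-handle turned about a quarter turn; the sign-off returned no verdict.

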